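# Check the release force of a push latch and sort it

## Robot

A 6-joint arm with a two-finger parallel gripper is mounted at the origin on a cart in front of the work surface, level with it; the furniture and walls round the work are solid. World frame = base frame: x ahead of the robot, y to its left, z up, the work surface at z = 0. Lengths are in mm, angles in rad, forces in N, time in s.
With the tool pointing down it reaches from about 350 to 975 mm from the base axis. Payload 7.1 kg.
Tool frame: the origin (TCP) lies between the finger pads; the fingertips stand 8 mm ahead of it and the grasp point (between the pads) lies 11 mm behind it; x points along the fingers, y is the direction in which the jaws open and shut, and the axes are right-handed (so a half turn about x gives the same grasp; the last joint's range is limited). The gripper opens to 88 mm and grips with 3 to 60 N. Pads are 20 mm wide; open, the fingers measure 115 mm over their backs; the gripper's body (75 mm by 178 mm) begins 61 mm behind the grasp point.
Start: joints at [1.294, 0.423, 1.63, -0, 1.089, -0.019], TCP at [159.315, 604.337, 230.675] pointing down, gripper open.
Joint ranges: [-3, 3], [-0.9, 2.11], [0.09, 2.58], [-1.31, 4.45], [0.11, 2.69], [-2.54, 2.54]. Speed limits (rad/s): [2.39, 2.39, 3.01, 3.14, 3.14, 3.14].

## Interface

Orientations are given as a rotation vector (axis times angle).
In Python, from workcell import ctrl gives the robot as it stands.
- The arm moves only by the tool apply_moves, never from a script. Its argument "increments" is a list of rows, each an object with "gripper": the opening in per cent of the stroke, from 0 (shut) to 100 (fully open); "delta_pos": the shift along the tool's x, y, z in cm, a list of three; "dr": the turn, a rotation vector about the tool's x, y, z in rad, a list of three. In form: [{"gripper": gripper, "delta_pos": [dx, dy, dz], "dr": [ax, ay, az]}, ...]. A call has exactly 5 rows; each row shifts and turns the commanded pose from where the row before left it, along the tool's axes as they then stand; what a row does not reach is not made up. A row lasts 1/12 s, in which the tool goes at most 41.7 mm and 7.16 degrees, less where a joint would pass 70% of its speed; a pose out of reach is approached as far as the arm can. A call with a gripper value outside its range is refused whole. The fingers move at their own pace and stop on an object; the grip force is fixed at half the most. Time passes only in rows, so rows that do not move let the fingers close, or fill a call up. It gives the time, the measured TCP pose, the force and the opening at its end, in the units of the state.
- ctrl.get_obs(): the state, without advancing time (a new reading comes with each control period).
- ctrl.get_image(name): name is "scene" or "top"; returns a dict with "img" (480x640x3 uint8, red, green, blue), "range_z" (480x640 float32, mm along the optical axis (not along the pixel's ray), 0 where there is no reading), "mtx" (3x3 intrinsics, pixels), "k1" (the pictures are not rectified: a ray, as slopes to the right and down, at radius r is drawn at 1 + k1 r^2 times it, then the intrinsics apply), "rvec" (rotation vector, rad) and "tvec" (3), from world to camera coordinates, as OpenCV has them. Camera axes: x right, y down, z forward; pixel columns grow to the right and rows downward; lengths in mm; the calibration is good to about 2 mm. A picture is of the moment at which its call begins.
- ctrl.close_job(): hands the job in, once; it reports no verdict.
The state is a dict: "t": time; "qpos": joint angles; "qvel": joint speeds; "joint_torque": joint torques, N m; "ee_pos": TCP position; "orientation": TCP orientation; "ft_force": force on the tool from outside, world axes, zero at the start; "moment": the same for the moment, N m; "width": finger opening in mm.
Only numpy, scipy, OpenCV 4.12 (cv2) and the standard library are available. Lean on these libraries where they do the work, as an engineer would, in place of code of your own. Each camera call takes 0.05 s, during which the arm holds its last target. There are 200 camera calls.

## Task

Check the push latch that sits in its aluminium holder: press straight down on its blue button, slowly, until it clicks down and stays down, or, if it will not click, until you have held about 12 N on it, and at no time press it with more than 18 N. Then stand the latch upright in the green tray if it clicked, or in the red tray if it refused, setting it down gently. Leave the flask, the jar and the two small vials where they are.

Things in the scene. Friction and masses are not known exactly. Their poses are not given: they have to be found in the camera images.
- latch: push latch, a loose part of about 0.25 kg: light grey rounded plastic housing 60 x 40 x 44 mm (x, y, z) with a thin black band, a blue round button on top and a steel tongue that stands out at its +x end (12 mm out, at 12 to 24 mm height; 2 mm out once released). Origin at the centre of the housing's underside, z up. Grip it across its 40 mm width (y), on the bare upper half of the housing
- latch_base (a point): the same point, centre of the underside of the latch housing
- button_top (a point): centre of the top of the blue button: 25 mm in diameter, it stands 19.5 mm above the housing (63.5 mm above the latch's underside). A yellow band round its foot sinks into the housing when the latch has released
- latch_button: the blue button, origin on its axis 19 mm below its top. Sprung: gives 1 mm for each 3.5 N, at the end of its spring at 6 mm. A sound latch clicks at about 8 N (some 2.3 mm down): the button drops 4 mm more, the force falls off at once, and it stays down when let go. A faulty latch is seized: it never clicks and its button comes all the way up again. They look alike and are equally frequent
- latch_release (a joint): the catch inside, in m: 0 = set, 0.004 = clicked (released); it stays at either end
- holder: fixed aluminium base plate 110 x 84 x 8 mm with a low black rim (reaching 14 mm above the table) in which the latch stands with 2 mm of play all round, its underside 8 mm above the table, its axes along the holder's. Origin at the centre of the underside
- green_tray: fixed green plastic tray, 130 x 130 mm outside, 4 mm walls, 16 mm high in all, inner floor 4 mm above the table. For latches that click. Origin at the centre of the underside, on the table
- red_tray: fixed red plastic tray, the same size. For latches that refuse. Origin at the centre of the underside, on the table. The two trays stand left and right of the holder and may be swapped
- flask: clear conical glass flask, 62 mm wide, 100 mm high, standing behind the holder; leave alone. Origin under its centre
- fitting_jar: small clear jar with white lid, 45 mm wide, 58 mm high, at the right of the table; leave alone. Origin under its centre
- table_vial_1: small vial, 12 mm wide, 34 mm high, at the left edge of the table; leave alone. Origin under its centre
- table_vial_2: small vial like the other one, beside it; leave alone. Origin under its centre
Mind the look-alikes: they are no part of the job. Several things have the shape of the latch; the one meant has the colours described above.

How it is judged (in metres and radians):
On the way:
1. in its holder, the latch is pressed until it has clicked, or its button is held with about 12 N (over 11 N) (z of latch_base in the frame of holder below 0.012 m and horizontal distance between latch_base and holder below 0.01 m and (value of joint latch_release above 0.0032 m or (value of joint latch_release below 0.0015 m and contact force between latch_button and anything else above 11 N))), for 0.2 s.
At the end, for the whole second after the job is handed in: The latch stands upright (within 0.1 rad) and at rest on the floor of the right tray, its centre within 50 mm of the tray's centre along both sides: clicked (catch beyond 3.2 mm) in the green tray, or not clicked (catch under 1.5 mm) in the red one (((value of joint latch_release above 0.0032 m and x of latch_base in the frame of green_tray between -0.05 and 0.05 m and y of latch_base in the frame of green_tray between -0.05 and 0.05 m and z of latch_base in the frame of green_tray between 0 and 0.009 m) or (value of joint latch_release below 0.0015 m and x of latch_base in the frame of red_tray between -0.05 and 0.05 m and y of latch_base in the frame of red_tray between -0.05 and 0.05 m and z of latch_base in the frame of red_tray between 0 and 0.009 m)) and angle between latch's own z axis and vertical below 0.1 rad and linear speed of latch below 0.02 m/s); the robot touches nothing.
It fails at once if the button is pressed with more than 18 N (contact force between latch_button and anything else above 18 N).
It fails at once if the latch is dropped or flung (faster than 1 m/s) (linear speed of latch above 1 m/s).
It fails at once if the flask, the jar or a vial is moved by more than 20 mm (distance of any of flask, fitting_jar, table_vial_1, table_vial_2 from where it was at the start of the episode above 0.02 m).
It also fails if it takes over 56 s, if anything falls off the work surface, if the arm or the gripper's body presses on something with over 40 N, if the wrist force passes 120 N, or if a joint passes its speed limit or range.

## Working session

There is one attempt and no reset: what is moved stays moved. The work goes in short steps, Python scripts to look and compute and a tool call to move; the robot and the scene stay as the last step left them, time stands still between calls to the robot, and variables do not carry over. Pictures are saved under pics/ and viewed, about 8 in all and at most 12, crops included, and the job is handed in when it is done.

Besides the shell and the picture viewer there is one more tool, called after ">>>" as name([rows], argument=value, ...), one row to a line, values as JSON. apply_moves: Moves the arm, as the interface text tells. Its arguments: {"type":"object","properties":{"increments":{"type":"array","items":{"type":"object","properties":{"gripper":{"type":"number"},"delta_pos":{"type":"array","items":{"type":"number"}},"dr":{"type":"array","items":{"type":"number"}}}}}},"required":["increments"]}

```bash
mkdir -p pics; cat > h.py <<'E'
import numpy as np, cv2
from workcell import ctrl
def grab(n):
    d=ctrl.get_image(n); return d
def world(d,u,v,z=None):
    """pixel->world; with z given: ray meets plane z, else use depth"""
    K=np.array(d["mtx"],float);k=float(d["k1"])
    a=cv2.undistortPoints(np.array([[[u,v]]],float),K,np.array([k,0,0,0,0.]))[0,0]
    R=cv2.Rodrigues(np.array(d["rvec"],float))[0];t=np.array(d["tvec"],float).ravel()
    r=R.T@np.array([a[0],a[1],1]);c=-R.T@t
    s=(z-c[2])/r[2] if z is not None else d["range_z"][int(v),int(u)]
    return c+s*r
def cloud(d):
    K=np.array(d["mtx"],float);k=float(d["k1"])
    v,u=np.mgrid[0:480,0:640]
    a=cv2.undistortPoints(np.stack([u,v],-1).reshape(-1,1,2).astype(float),K,np.array([k,0,0,0,0.])).reshape(480,640,2)
    R=cv2.Rodrigues(np.array(d["rvec"],float))[0];t=np.array(d["tvec"],float).ravel()
    P=np.dstack([a,np.ones((480,640))])*d["range_z"][...,None]
    return (P-t)@R
E
python3 - <<'E'
from h import *
o=ctrl.get_obs();print({k:np.round(v,3) for k,v in o.items()})
for n in("scene","top"):
    d=grab(n);cv2.imwrite(f"pics/{n}0.png",d["img"][...,::-1]);np.savez(f"{n}0.npz",**d)
    R=cv2.Rodrigues(np.array(d["rvec"],float))[0];print(n,-R.T@np.ravel(d["tvec"]),d["k1"])
E
```

```text
{'t': np.float64(0.0), 'qpos': array([ 1.294,  0.424,  1.631, -0.   ,  1.089, -0.019]), 'qvel': array([ 0.001, -0.   , -0.   ,  0.001,  0.002,  0.   ]), 'joint_torque': array([ 0.0000e+00, -5.4464e+01, -2.7366e+01,  6.4000e-02,  2.3000e-02,
       -0.0000e+00]), 'ee_pos': array([159.187, 603.846, 229.915]), 'orientation': array([ 0.201,  1.561, -0.204]), 'ft_force': array([ 0.757, -0.491,  0.507]), 'moment': array([-0.016,  0.032,  0.008]), 'width': np.float64(87.516)}
scene [-260.13590329 -558.24810773 1203.16064374] -0.14666331314204137
top [ 287.95289045  -18.7683978  1490.56725071] -0.02895700028363788
```

View pics/top0.png

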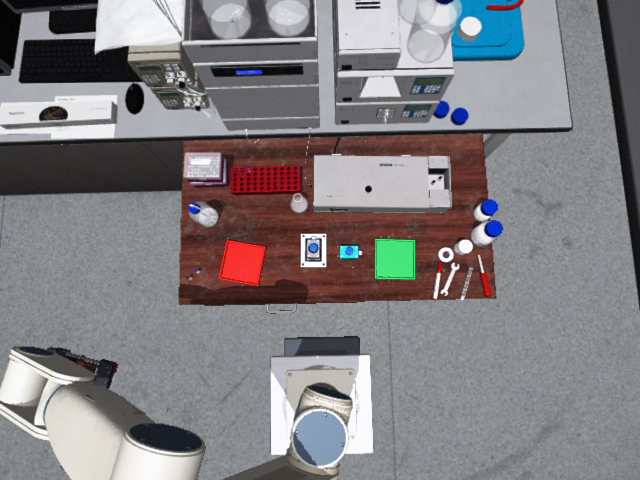

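View pics/scene0.png

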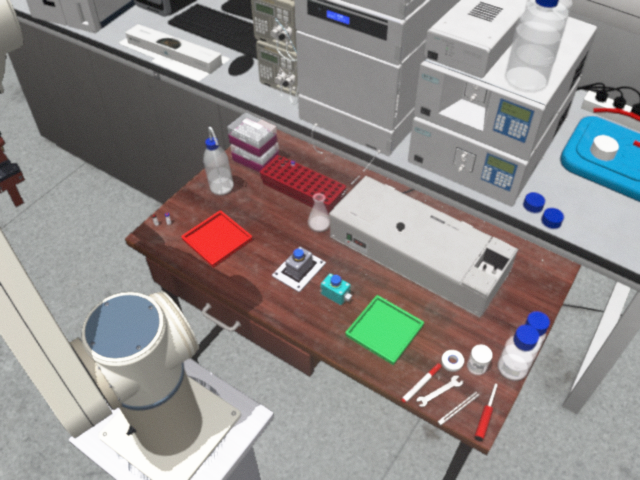

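```bash
cat > m.py <<'E'
from h import *
t=dict(np.load("top0.npz"));s=dict(np.load("scene0.npz"))
for n,d in(("top",t),("scene",s)):
    P=cloud(d);h=cv2.cvtColor(d["img"],cv2.COLOR_RGB2HSV);H,S,V=[h[...,i].astype(int) for i in range(3)]
    work=(P[...,0]>300)&(P[...,0]<900)&(abs(P[...,1])<450)&(P[...,2]<130)
    masks=dict(red=((H<8)|(H>172))&(S>180)&(V>150)&(P[...,2]<30),green=(H>50)&(H<75)&(S>150)&(V>120),blue=(H>100)&(H<118)&(S>150)&(V>80))
    for k,m in masks.items():
        nn,l,st,c=cv2.connectedComponentsWithStats((m&work).astype(np.uint8))
        for i in range(1,nn):
            if st[i,4]>(12 if k=="blue" else 400):
                q=P[l==i];xy=np.float32(q[:,:2]);r=cv2.minAreaRect(xy)
                print(n,k,c[i].round(1),st[i,4],np.median(q,0).round(1),q[:,2].max().round(1),"rect",np.round(r[0],1),np.round(r[1],1),round(r[2],1))
    # holder plate: bright, low-sat around latch
    if n=="top": u0,v0=313,250
    else: u0,v0=299,267
    b=(S<50)&(V>170)&work&(P[...,2]<25)
    b[:, :u0-40]=0;b[:,u0+40:]=0;b[:v0-40]=0;b[v0+40:]=0
    q=np.float32(P[b][:,:2]);r=cv2.minAreaRect(q);print("holder",n,len(q),r,np.median(P[b][:,2]))
    cv2.imwrite(f"pics/{n}c.png",cv2.resize(d["img"][v0-32:v0+32,u0-32:u0+54],None,fx=6,fy=6,interpolation=cv2.INTER_CUBIC)[...,::-1])
a=cv2.imread("pics/topc.png");b=cv2.imread("pics/scenec.png")
cv2.imwrite("pics/c1.png",cv2.resize(np.hstack([a,b]),None,fx=.77,fy=.77))
E
python3 m.py
```

```text
top red [241.7 262.6] 1608 [453.8 250.4   5.1] 26.8 rect [453.8 249.1] [133.3 131.6] 78.8
top green [394.5 258.8] 1592 [ 455.6 -252.6    5.5] 26.6 rect [ 455.3 -251. ] [129.3 131.9] 87.1
top blue [453.7 117.1] 15 [ 892.3 -445.9  126. ] 128.4 rect [ 891.6 -445.6] [19.5  8.1] 31.3
top blue [312.7 247.3] 51 [491.2  13.2  71.2] 78.7 rect [490.6  14.5] [22.8 24.5] 11.5
top blue [348.9 250.7] 45 [ 477.1 -100.4   64.5] 72.2 rect [477.8 -99.8] [20.3 22.7] 44.5
holder top 416 ((529.8262329101562, 17.333053588867188), (191.492431640625, 88.70095825195312), 4.142907619476318) 8.914536319493568
scene red [216.1 237.4] 1975 [452.5 251.9   6.5] 25.0 rect [452.  255.4] [154.1 136. ] 79.4
scene green [384.3 329.3] 2591 [ 452.  -251.3    5.8] 23.7 rect [ 450.6 -251.6] [131.3 134.2] 87.9
scene blue [531.2 207.1] 51 [ 898.2 -408.7  118.5] 128.9 rect [ 896.4 -410.1] [ 6.9 29. ] 0.1
scene blue [544.5 215. ] 22 [ 886.  -447.6  123.8] 129.4 rect [ 887.8 -446.7] [24.2  6.2] 1.0
scene blue [298.  252.7] 55 [486.   12.1  71.9] 76.3 rect [487.3  13.2] [21.  19.9] 28.6
scene blue [335.3 279.2] 73 [ 474.2 -101.7   64.3] 69.4 rect [ 473.9 -100.6] [24.8 20.7] 61.7
holder scene 532 ((533.2119140625, 16.881216049194336), (92.64087677001953, 206.6957550048828), 88.89601135253906) 9.716045679007916
```

View pics/c1.png

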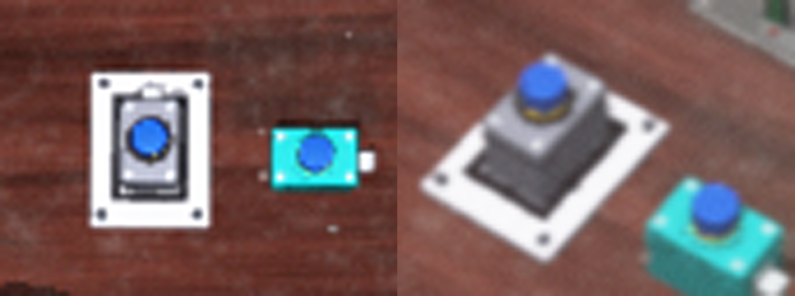

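Candidates: grey latch in the white/aluminium holder, top (313,247); teal latch look-alike, top (349,251), not in a holder. I choose the grey one (tongue toward +x, yellow band visible). The red tray is at top (242,263) on the left and the green one at (394,259) on the right.

```bash
python3 - <<'E'
from h import *
for n,w in(("top",(275,355,225,275)),("scene",(265,330,235,300))):
    d=dict(np.load(n+"0.npz"));P=cloud(d);h=cv2.cvtColor(d["img"],cv2.COLOR_RGB2HSV).astype(int)
    b=(h[...,1]<60)&(h[...,2]>170)&(P[...,2]<22)&(P[...,2]>2);m=np.zeros_like(b);m[w[2]:w[3],w[0]:w[1]]=1;b=(b&m).astype(np.uint8)
    nn,l,st,c=cv2.connectedComponentsWithStats(b);i=1+st[1:,4].argmax()
    v,u=np.nonzero(l==i)
    q=np.float32([world(d,a,e,8)[:2] for a,e in zip(u,v)]);print("plate",n,len(q),cv2.minAreaRect(q),np.median(P[l==i][:,2]))
    # housing top
    g=(P[...,2]>42)&(P[...,2]<60)&(m>0)
    q=np.float32(P[g][:,:2]);print("housing",len(q),cv2.minAreaRect(q),np.median(P[g][:,2]))
    b=(h[...,0]>100)&(h[...,0]<118)&(h[...,1]>150)&(m>0)
    v,u=np.nonzero(b);print("button",world(d,u.mean(),v.mean(),66 if n=="scene" else 70))
from scipy.spatial.transform import Rotation as R
o=ctrl.get_obs();print(R.from_rotvec(o["orientation"]).as_matrix().round(3))
E
```

```text
plate top 395 ((490.83660888671875, 14.948654174804688), (79.61589050292969, 106.49745178222656), 88.68861389160156) 8.967251358355972
housing 301 ((490.317138671875, -42.597991943359375), (151.16351318359375, 59.597084045410156), 89.06958770751953) 50.69356063286589
button [484.44282791 -39.34125678  70.        ]
plate scene 487 ((487.85552978515625, 15.273014068603516), (86.27190399169922, 112.339599609375), 88.06183624267578) 9.485911333084331
housing 370 ((486.0794677734375, -32.20111083984375), (133.47731018066406, 66.19174194335938), 89.41997528076172) 51.58218010494261
button [489.72227805  15.46675866  66.        ]
[[-0.     0.255  0.967]
 [-0.001  0.967 -0.255]
 [-1.    -0.001 -0.   ]]
```

>>> apply_moves([
  {"gripper": 0, "delta_pos": [0, 0, 0], "dr": [-0.116, 0, 0]},
  {"gripper": 0, "delta_pos": [0, 0, 0], "dr": [-0.116, 0, 0]},
  {"gripper": 0, "delta_pos": [0, -3.4, 2.0], "dr": [0, 0, 0]},
  {"gripper": 0, "delta_pos": [0, -3.4, 2.0], "dr": [0, 0, 0]},
  {"gripper": 0, "delta_pos": [0, -3.4, 2.0], "dr": [0, 0, 0]},
])

```text
t: 0.52
ee_pos: [216.6, 499.5, 230.0]
orientation: [0.018, 1.571, -0.02]
ft_force: [0.2, 0.6, -0.4]
width: 57.9
```

>>> apply_moves([
  {"gripper": 0, "delta_pos": [0, -3.5, 2.1], "dr": [0, 0, 0]},
  {"gripper": 0, "delta_pos": [0, -3.5, 2.1], "dr": [0, 0, 0]},
  {"gripper": 0, "delta_pos": [0, -3.5, 2.1], "dr": [0, 0, 0]},
  {"gripper": 0, "delta_pos": [0, -3.5, 2.1], "dr": [0, 0, 0]},
  {"gripper": 0, "delta_pos": [0, -3.5, 2.1], "dr": [0, 0, 0]},
])

```text
t: 0.93
ee_pos: [317.4, 321.3, 230.5]
orientation: [0.02, 1.571, -0.02]
ft_force: [0.4, 0.6, -0.3]
width: 24.6
```

>>> apply_moves([
  {"gripper": 0, "delta_pos": [0, -3.5, 2.1], "dr": [0, 0, 0]},
  {"gripper": 0, "delta_pos": [0, -3.5, 2.1], "dr": [0, 0, 0]},
  {"gripper": 0, "delta_pos": [0, -3.5, 2.1], "dr": [0, 0, 0]},
  {"gripper": 0, "delta_pos": [0, -3.5, 2.1], "dr": [0, 0, 0]},
  {"gripper": 0, "delta_pos": [0, -3.5, 2.1], "dr": [0, 0, 0]},
])

```text
t: 1.35
ee_pos: [417.9, 143.6, 230.7]
orientation: [0.02, 1.571, -0.02]
ft_force: [1.4, 0.4, 0.6]
width: 0.3
```

```bash
cat > go.py <<'E'
import sys
from h import *
from scipy.spatial.transform import Rotation as R
o=ctrl.get_obs();M=R.from_rotvec(o["orientation"]).as_matrix()
print(o["t"],o["ee_pos"].round(1),o["ft_force"].round(1),round(float(o["width"]),1),"yaw(tool y)",np.degrees(np.arctan2(M[1,1],M[0,1])).round(2),"x",M[:,0].round(3))
if len(sys.argv)>3: print("tool delta cm",(M.T@(np.array([float(a) for a in sys.argv[1:4]])-o["ee_pos"])/10).round(2))
E
python3 go.py 489.5 15 130
```

```text
1.35 [417.9 143.6 230.7] [1.4 0.4 0.6] 0.3 yaw(tool y) 88.53 x [-0.  0. -1.]
tool delta cm [ 10.07 -12.67   7.49]
```

>>> apply_moves([
  {"gripper": 0, "delta_pos": [1.5, -3.1, 1.8], "dr": [0, 0, 0]},
  {"gripper": 0, "delta_pos": [2.0, -3.1, 1.8], "dr": [0, 0, 0]},
  {"gripper": 0, "delta_pos": [2.0, -3.1, 1.8], "dr": [0, 0, 0]},
  {"gripper": 0, "delta_pos": [2.0, -2.7, 1.6], "dr": [0, 0, 0]},
  {"gripper": 0, "delta_pos": [2.0, 0, 0], "dr": [0, 0, 0]},
])

```text
t: 1.77
ee_pos: [487.3, 19.9, 135.0]
orientation: [0.022, 1.568, -0.024]
ft_force: [-0.3, -0.1, 0.4]
width: 0.2
```

>>> apply_moves([
  {"gripper": 0, "delta_pos": [0, 0, 0], "dr": [0, 0, 0]},
  {"gripper": 0, "delta_pos": [0, 0, 0], "dr": [0, 0, 0]},
  {"gripper": 0, "delta_pos": [0, 0, 0], "dr": [0, 0, 0]},
  {"gripper": 0, "delta_pos": [0, 0, 0], "dr": [0, 0, 0]},
  {"gripper": 0, "delta_pos": [0, 0, 0], "dr": [0, 0, 0]},
])

```text
t: 2.18
ee_pos: [484.9, 24.6, 136.9]
orientation: [0.019, 1.569, -0.019]
ft_force: [-0.3, 0.2, -0.3]
width: 0.6
```

```bash
python3 go.py 489.5 15 84
python3 - <<'E'
from h import *
d=grab("scene");i=d["img"][200:300,240:370];e=grab("top")["img"][210:290,270:374]
a=cv2.resize(i,(520,400),interpolation=2);b=cv2.resize(e,(280,216),interpolation=2)
c=np.zeros((400,800,3),np.uint8);c[:,:520]=a;c[:216,520:]=b;cv2.imwrite("pics/p1.png",c[...,::-1])
E
```

```text
2.1833 [484.9  24.6 136.9] [-0.3  0.2 -0.3] 0.6 yaw(tool y) 88.61 x [ 0.002  0.    -1.   ]
tool delta cm [ 5.29 -0.95  0.47]
```

View pics/p1.png

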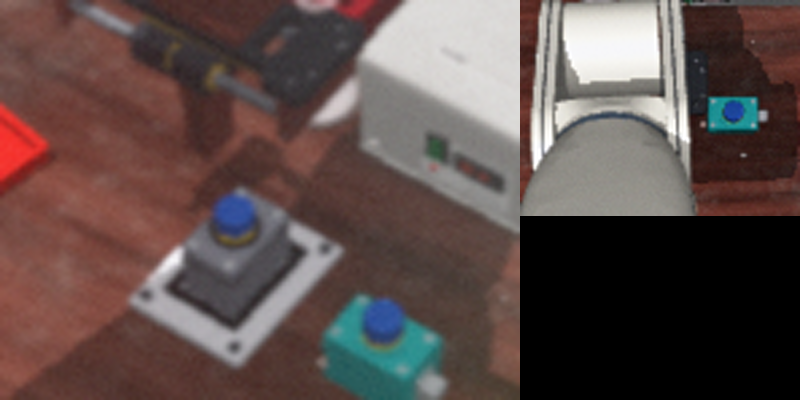

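```bash
python3 - <<'E'
from h import *
o=ctrl.get_obs();d=grab("scene")
p,_=cv2.projectPoints(np.array([o["ee_pos"],o["ee_pos"]-[0,0,8],o["ee_pos"]+[0,0,120],[489.5,15,71.5]]),np.array(d["rvec"],float),np.array(d["tvec"],float),np.array(d["mtx"],float),np.array([d["k1"],0,0,0,0.]))
print(p[:,0].round(1),d["range_z"][210:250:8,270:330:10].round(0))
P=cloud(d);print(P[205:250:5,280:320:5].round(0)[...,2])
cv2.imwrite("pics/p2.png",cv2.resize(d["img"][120:300,180:420],(800,600),interpolation=2)[...,::-1])
E
```

```text
[[292.6 233. ]
 [292.8 235.3]
 [290.6 196.4]
 [298.  251.4]] [[1653. 1340. 1319. 1307. 1657. 1310.]
 [1636. 1341. 1320. 1639. 1296. 1298.]
 [1618. 1626. 1385. 1618. 1294. 1334.]
 [1603. 1601. 1406. 1600. 1318. 1604.]
 [   0. 1584. 1584. 1593. 1579. 1578.]]
[[ 2.500e+02  2.520e+02  2.650e+02  2.670e+02  2.700e+02  2.560e+02
   2.500e+02  2.520e+02]
 [ 2.320e+02  2.350e+02  2.470e+02  2.540e+02  2.560e+02  2.510e+02
   2.000e+00  2.530e+02]
 [ 2.300e+02  2.360e+02  2.340e+02  2.290e+02  2.490e+02  2.540e+02
   2.540e+02  2.550e+02]
 [ 2.000e+00  2.190e+02  2.300e+02  2.270e+02 -2.000e+00  2.510e+02
   2.540e+02  2.520e+02]
 [-0.000e+00  1.720e+02  1.830e+02  1.730e+02 -1.000e+00  2.260e+02
   2.440e+02  2.480e+02]
 [-2.000e+00  1.000e+00  1.610e+02  1.520e+02 -6.000e+00 -1.000e+00
   2.340e+02  2.120e+02]
 [ 2.000e+00  4.000e+00  1.410e+02  1.330e+02  4.000e+00  2.000e+00
   2.150e+02  1.203e+03]
 [ 1.000e+00  3.000e+00 -2.000e+00  4.000e+00  0.000e+00 -3.000e+00
   1.000e+00  2.000e+00]
 [ 3.000e+00 -0.000e+00  6.000e+00  0.000e+00 -3.000e+00 -2.000e+00
  -3.000e+00 -4.000e+00]]
```

View pics/p2.png

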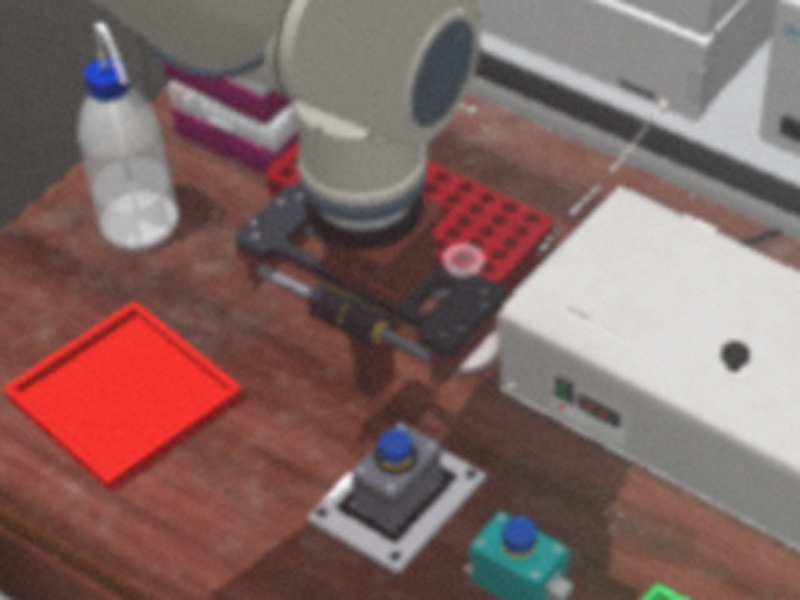

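The picture shows the closed fingers near crop (370,390), just behind-left of the button at (395,445); agrees with the projection. Centring over the button.

>>> apply_moves([
  {"gripper": 0, "delta_pos": [1.5, -0.95, 0.45], "dr": [0, 0, 0]},
  {"gripper": 0, "delta_pos": [1.5, 0, 0], "dr": [0, 0, 0]},
  {"gripper": 0, "delta_pos": [1.5, 0, 0], "dr": [0, 0, 0]},
  {"gripper": 0, "delta_pos": [0, 0, 0], "dr": [0, 0, 0]},
  {"gripper": 0, "delta_pos": [0, 0, 0], "dr": [0, 0, 0]},
])

```text
t: 2.75
ee_pos: [488.3, 14.3, 90.5]
orientation: [0.02, 1.572, -0.02]
ft_force: [0.2, 0.3, -0.2]
width: 0.4
```

```bash
python3 go.py 489.5 15 80
```

```text
2.75 [488.3  14.3  90.5] [ 0.2  0.3 -0.2] 0.4 yaw(tool y) 88.54 x [-0.001  0.    -1.   ]
tool delta cm [1.05 0.07 0.12]
```

>>> apply_moves([
  {"gripper": 0, "delta_pos": [0.4, 0.05, 0.1], "dr": [0, 0, 0]},
  {"gripper": 0, "delta_pos": [0.3, 0, 0], "dr": [0, 0, 0]},
  {"gripper": 0, "delta_pos": [0.1, 0, 0], "dr": [0, 0, 0]},
  {"gripper": 0, "delta_pos": [0, 0, 0], "dr": [0, 0, 0]},
  {"gripper": 0, "delta_pos": [0, 0, 0], "dr": [0, 0, 0]},
])

```text
t: 3.17
ee_pos: [489.8, 14.7, 82.9]
orientation: [0.02, 1.57, -0.02]
ft_force: [0.0, -0.7, 0.6]
width: 0.8
```

>>> apply_moves([
  {"gripper": 0, "delta_pos": [0.05, 0, 0], "dr": [0, 0, 0]},
  {"gripper": 0, "delta_pos": [0.05, 0, 0], "dr": [0, 0, 0]},
  {"gripper": 0, "delta_pos": [0.05, 0, 0], "dr": [0, 0, 0]},
  {"gripper": 0, "delta_pos": [0, 0, 0], "dr": [0, 0, 0]},
  {"gripper": 0, "delta_pos": [0, 0, 0], "dr": [0, 0, 0]},
])

```text
t: 3.58
ee_pos: [489.7, 14.6, 81.2]
orientation: [0.02, 1.571, -0.02]
ft_force: [0.3, -0.2, -0.5]
width: 0.5
```

>>> apply_moves([
  {"gripper": 0, "delta_pos": [0.05, 0, 0], "dr": [0, 0, 0]},
  {"gripper": 0, "delta_pos": [0.05, 0, 0], "dr": [0, 0, 0]},
  {"gripper": 0, "delta_pos": [0.05, 0, 0], "dr": [0, 0, 0]},
  {"gripper": 0, "delta_pos": [0, 0, 0], "dr": [0, 0, 0]},
  {"gripper": 0, "delta_pos": [0, 0, 0], "dr": [0, 0, 0]},
])

```text
t: 4.0
ee_pos: [489.7, 14.6, 79.7]
orientation: [0.02, 1.571, -0.02]
ft_force: [0.2, 0.6, 0.6]
width: 0.3
```

>>> apply_moves([
  {"gripper": 0, "delta_pos": [0.05, 0, 0], "dr": [0, 0, 0]},
  {"gripper": 0, "delta_pos": [0.05, 0, 0], "dr": [0, 0, 0]},
  {"gripper": 0, "delta_pos": [0, 0, 0], "dr": [0, 0, 0]},
  {"gripper": 0, "delta_pos": [0, 0, 0], "dr": [0, 0, 0]},
  {"gripper": 0, "delta_pos": [0, 0, 0], "dr": [0, 0, 0]},
])

```text
t: 4.42
ee_pos: [489.8, 14.6, 78.8]
orientation: [0.02, 1.571, -0.02]
ft_force: [-1.1, -0.1, 3.1]
width: 0.4
```

>>> apply_moves([
  {"gripper": 0, "delta_pos": [0.04, 0, 0], "dr": [0, 0, 0]},
  {"gripper": 0, "delta_pos": [0.04, 0, 0], "dr": [0, 0, 0]},
  {"gripper": 0, "delta_pos": [0, 0, 0], "dr": [0, 0, 0]},
  {"gripper": 0, "delta_pos": [0, 0, 0], "dr": [0, 0, 0]},
  {"gripper": 0, "delta_pos": [0, 0, 0], "dr": [0, 0, 0]},
])

```text
t: 4.83
ee_pos: [489.8, 14.6, 78.0]
orientation: [0.02, 1.57, -0.02]
ft_force: [-1.2, 0.0, 5.5]
width: 0.5
```

>>> apply_moves([
  {"gripper": 0, "delta_pos": [0.04, 0, 0], "dr": [0, 0, 0]},
  {"gripper": 0, "delta_pos": [0.03, 0, 0], "dr": [0, 0, 0]},
  {"gripper": 0, "delta_pos": [0, 0, 0], "dr": [0, 0, 0]},
  {"gripper": 0, "delta_pos": [0, 0, 0], "dr": [0, 0, 0]},
  {"gripper": 0, "delta_pos": [0, 0, 0], "dr": [0, 0, 0]},
])

```text
t: 5.25
ee_pos: [489.8, 14.6, 77.4]
orientation: [0.02, 1.57, -0.02]
ft_force: [-1.7, -0.1, 6.3]
width: 0.1
```

>>> apply_moves([
  {"gripper": 0, "delta_pos": [0.03, 0, 0], "dr": [0, 0, 0]},
  {"gripper": 0, "delta_pos": [0.03, 0, 0], "dr": [0, 0, 0]},
  {"gripper": 0, "delta_pos": [0, 0, 0], "dr": [0, 0, 0]},
  {"gripper": 0, "delta_pos": [0, 0, 0], "dr": [0, 0, 0]},
  {"gripper": 0, "delta_pos": [0, 0, 0], "dr": [0, 0, 0]},
])

```text
t: 5.67
ee_pos: [489.8, 14.6, 76.9]
orientation: [0.02, 1.57, -0.02]
ft_force: [-1.2, 0.4, 7.6]
width: 0.9
```

>>> apply_moves([
  {"gripper": 0, "delta_pos": [0.03, 0, 0], "dr": [0, 0, 0]},
  {"gripper": 0, "delta_pos": [0.02, 0, 0], "dr": [0, 0, 0]},
  {"gripper": 0, "delta_pos": [0, 0, 0], "dr": [0, 0, 0]},
  {"gripper": 0, "delta_pos": [0, 0, 0], "dr": [0, 0, 0]},
  {"gripper": 0, "delta_pos": [0, 0, 0], "dr": [0, 0, 0]},
])

```text
t: 6.08
ee_pos: [489.9, 14.6, 76.5]
orientation: [0.02, 1.57, -0.02]
ft_force: [-1.5, 0.2, 10.1]
width: 0.4
```

>>> apply_moves([
  {"gripper": 0, "delta_pos": [0.03, 0, 0], "dr": [0, 0, 0]},
  {"gripper": 0, "delta_pos": [0.02, 0, 0], "dr": [0, 0, 0]},
  {"gripper": 0, "delta_pos": [0, 0, 0], "dr": [0, 0, 0]},
  {"gripper": 0, "delta_pos": [0, 0, 0], "dr": [0, 0, 0]},
  {"gripper": 0, "delta_pos": [0, 0, 0], "dr": [0, 0, 0]},
])

```text
t: 6.5
ee_pos: [489.9, 14.6, 76.1]
orientation: [0.02, 1.57, -0.02]
ft_force: [-1.8, 1.0, 11.4]
width: 0.1
```

```bash
python3 go.py 489.5 15 80
```

```text
6.5 [489.9  14.6  76.1] [-1.8  1.  11.4] 0.1 yaw(tool y) 88.52 x [ 0. -0. -1.]
tool delta cm [-0.39  0.04 -0.04]
```

>>> apply_moves([
  {"gripper": 0, "delta_pos": [0.02, 0, 0], "dr": [0, 0, 0]},
  {"gripper": 0, "delta_pos": [0.02, 0, 0], "dr": [0, 0, 0]},
  {"gripper": 0, "delta_pos": [0, 0, 0], "dr": [0, 0, 0]},
  {"gripper": 0, "delta_pos": [0, 0, 0], "dr": [0, 0, 0]},
  {"gripper": 0, "delta_pos": [0, 0, 0], "dr": [0, 0, 0]},
])

```text
t: 6.92
ee_pos: [489.9, 14.6, 75.8]
orientation: [0.02, 1.57, -0.02]
ft_force: [-2.7, -0.6, 11.4]
width: 0.6
```

>>> apply_moves([
  {"gripper": 0, "delta_pos": [0, 0, 0], "dr": [0, 0, 0]},
  {"gripper": 0, "delta_pos": [0, 0, 0], "dr": [0, 0, 0]},
  {"gripper": 0, "delta_pos": [0, 0, 0], "dr": [0, 0, 0]},
  {"gripper": 0, "delta_pos": [0, 0, 0], "dr": [0, 0, 0]},
  {"gripper": 0, "delta_pos": [0, 0, 0], "dr": [0, 0, 0]},
])

```text
t: 7.33
ee_pos: [489.9, 14.6, 75.8]
orientation: [0.02, 1.57, -0.02]
ft_force: [-2.4, 0.4, 12.4]
width: 0.4
```

```bash
python3 go.py
```

```text
7.3333 [489.9  14.6  75.8] [-2.4  0.4 12.4] 0.4 yaw(tool y) 88.52 x [ 0. -0. -1.]
```

>>> apply_moves([
  {"gripper": 0, "delta_pos": [0.02, 0, 0], "dr": [0, 0, 0]},
  {"gripper": 0, "delta_pos": [0, 0, 0], "dr": [0, 0, 0]},
  {"gripper": 0, "delta_pos": [0, 0, 0], "dr": [0, 0, 0]},
  {"gripper": 0, "delta_pos": [0, 0, 0], "dr": [0, 0, 0]},
  {"gripper": 0, "delta_pos": [0, 0, 0], "dr": [0, 0, 0]},
])

```text
t: 7.75
ee_pos: [489.9, 14.6, 75.6]
orientation: [0.02, 1.57, -0.02]
ft_force: [-2.5, 1.3, 12.5]
width: 0.6
```

>>> apply_moves([
  {"gripper": 0, "delta_pos": [-0.2, 0, 0], "dr": [0, 0, 0]},
  {"gripper": 0, "delta_pos": [-0.3, 0, 0], "dr": [0, 0, 0]},
  {"gripper": 0, "delta_pos": [-1.5, 0, 0], "dr": [0, 0, 0]},
  {"gripper": 0, "delta_pos": [-3, 0, 0], "dr": [0, 0, 0]},
  {"gripper": 80, "delta_pos": [-3, 0, 0], "dr": [0, 0, 0]},
])

```text
t: 8.17
ee_pos: [488.5, 14.6, 154.7]
orientation: [0.02, 1.574, -0.02]
ft_force: [1.2, 0.7, 0.7]
width: 4.5
```

```bash
python3 go.py 489.5 15 49; python3 - <<'E'
from h import *
a=dict(np.load("scene0.npz"))["img"];d=grab("scene");b=d["img"]
c=np.hstack([cv2.resize(x[235:290,275:325],(400,440),interpolation=2) for x in(a,b)]);cv2.imwrite("pics/p3.png",c[...,::-1])
P=cloud(d);h=cv2.cvtColor(b,cv2.COLOR_RGB2HSV).astype(int);m=(h[...,0]>100)&(h[...,0]<118)&(h[...,1]>150)
m[:,:275]=0;m[:,325:]=0;m[:235]=0;m[290:]=0;v,u=np.nonzero(m);print(len(u),u.mean(),v.mean(),v.min(),np.median(P[m],0))
E
```

```text
8.1667 [488.5  14.6 154.7] [1.2 0.7 0.7] 4.5 yaw(tool y) 88.52 x [-0.003 -0.    -1.   ]
tool delta cm [10.57  0.04  0.13]
52 298.2692307692308 252.51923076923077 249 [487.2156034   11.61622117  72.31642009]
```

View pics/p3.png

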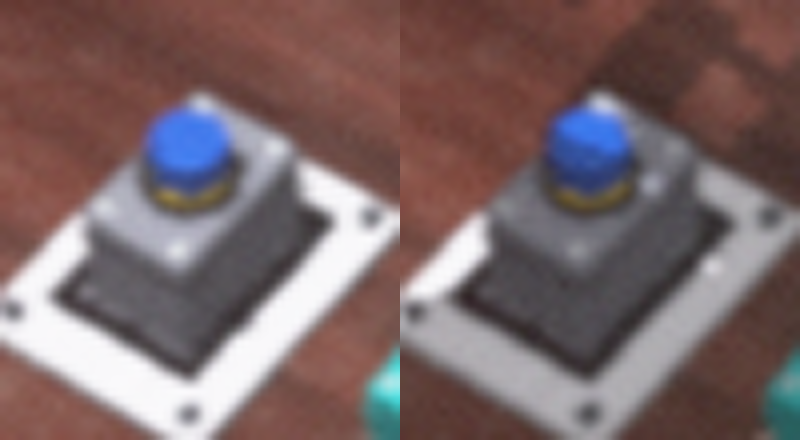

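Both pictures look alike (left start, right now): button at crop (590,145), fully up with the yellow band showing; no force drop up to 12.5 N. The latch refused, so it goes to the red tray. Opening and descending to grasp.

>>> apply_moves([
  {"gripper": 80, "delta_pos": [0, 0.04, 0.1], "dr": [0, 0, 0]},
  {"gripper": 80, "delta_pos": [0, 0, 0], "dr": [0, 0, 0]},
  {"gripper": 80, "delta_pos": [0, 0, 0], "dr": [0, 0, 0]},
  {"gripper": 80, "delta_pos": [0, 0, 0], "dr": [0, 0, 0]},
  {"gripper": 80, "delta_pos": [1, 0, 0], "dr": [0, 0, 0]},
])

```text
t: 8.63
ee_pos: [491.2, 15.0, 144.9]
orientation: [0.02, 1.57, -0.02]
ft_force: [-0.1, -0.1, -0.1]
width: 41.1
```

>>> apply_moves([
  {"gripper": 80, "delta_pos": [1.5, 0, 0], "dr": [0, 0, 0]},
  {"gripper": 80, "delta_pos": [1.5, 0, 0], "dr": [0, 0, 0]},
  {"gripper": 80, "delta_pos": [1, 0, 0], "dr": [0, 0, 0]},
  {"gripper": 80, "delta_pos": [0, 0, 0], "dr": [0, 0, 0]},
  {"gripper": 80, "delta_pos": [0, 0, 0], "dr": [0, 0, 0]},
])

```text
t: 9.05
ee_pos: [490.0, 15.0, 103.9]
orientation: [0.02, 1.573, -0.02]
ft_force: [0.2, 0.7, 0.3]
width: 69.5
```

```bash
python3 go.py 489.5 15 32
```

```text
9.05 [490.   15.  103.9] [0.2 0.7 0.3] 69.5 yaw(tool y) 88.52 x [-0.003 -0.    -1.   ]
tool delta cm [ 7.19  0.   -0.03]
```

>>> apply_moves([
  {"gripper": 80, "delta_pos": [1.5, 0, 0], "dr": [0, 0, 0]},
  {"gripper": 80, "delta_pos": [1.5, 0, 0], "dr": [0, 0, 0]},
  {"gripper": 80, "delta_pos": [1.5, 0, 0], "dr": [0, 0, 0]},
  {"gripper": 80, "delta_pos": [1, 0, 0], "dr": [0, 0, 0]},
  {"gripper": 80, "delta_pos": [1, 0, 0], "dr": [0, 0, 0]},
])

```text
t: 9.47
ee_pos: [491.1, 15.0, 39.7]
orientation: [0.02, 1.57, -0.02]
ft_force: [-0.2, -0.4, -0.6]
width: 70.2
```

>>> apply_moves([
  {"gripper": 80, "delta_pos": [0.7, 0, 0], "dr": [0, 0, 0]},
  {"gripper": 80, "delta_pos": [0, 0, 0], "dr": [0, 0, 0]},
  {"gripper": 60, "delta_pos": [0, 0, 0], "dr": [0, 0, 0]},
  {"gripper": 50, "delta_pos": [0, 0, 0], "dr": [0, 0, 0]},
  {"gripper": 40, "delta_pos": [0, 0, 0], "dr": [0, 0, 0]},
])

```text
t: 9.88
ee_pos: [491.2, 15.0, 33.6]
orientation: [0.02, 1.57, -0.02]
ft_force: [0.2, -0.4, 0.1]
width: 53.8
```

>>> apply_moves([
  {"gripper": 30, "delta_pos": [0, 0, 0], "dr": [0, 0, 0]},
  {"gripper": 20, "delta_pos": [0, 0, 0], "dr": [0, 0, 0]},
  {"gripper": 20, "delta_pos": [0, 0, 0], "dr": [0, 0, 0]},
  {"gripper": 20, "delta_pos": [0, 0, 0], "dr": [0, 0, 0]},
  {"gripper": 20, "delta_pos": [0, 0, 0], "dr": [0, 0, 0]},
])

```text
t: 10.3
ee_pos: [491.1, 14.9, 33.4]
orientation: [0.02, 1.57, -0.02]
ft_force: [-0.5, -1.6, 6.2]
width: 39.7
```

```bash
python3 go.py 489.5 15 120
```

```text
10.3 [491.1  14.9  33.4] [-0.5 -1.6  6.2] 39.7 yaw(tool y) 88.53 x [ 0.001 -0.    -1.   ]
tool delta cm [-8.66  0.   -0.15]
```

>>> apply_moves([
  {"gripper": 20, "delta_pos": [-0.3, 0, 0], "dr": [0, 0, 0]},
  {"gripper": 20, "delta_pos": [-0.7, 0, 0], "dr": [0, 0, 0]},
  {"gripper": 20, "delta_pos": [-1, 0, 0], "dr": [0, 0, 0]},
  {"gripper": 20, "delta_pos": [-1.5, 0, 0], "dr": [0, 0, 0]},
  {"gripper": 20, "delta_pos": [-1.5, 0, 0], "dr": [0, 0, 0]},
])

```text
t: 10.72
ee_pos: [490.2, 15.0, 83.8]
orientation: [0.02, 1.572, -0.02]
ft_force: [0.1, 0.4, -3.7]
width: 39.7
```

```bash
python3 go.py 453 251 80; python3 - <<'E'
from h import *
b=grab("scene")["img"]
cv2.imwrite("pics/p4.png",cv2.resize(b[180:300,230:390],(800,600),interpolation=2)[...,::-1])
E
```

```text
10.7167 [490.2  15.   83.8] [ 0.1  0.4 -3.7] 39.7 yaw(tool y) 88.52 x [-0.001  0.    -1.   ]
tool delta cm [ 0.38 23.49 -4.32]
```

View pics/p4.png

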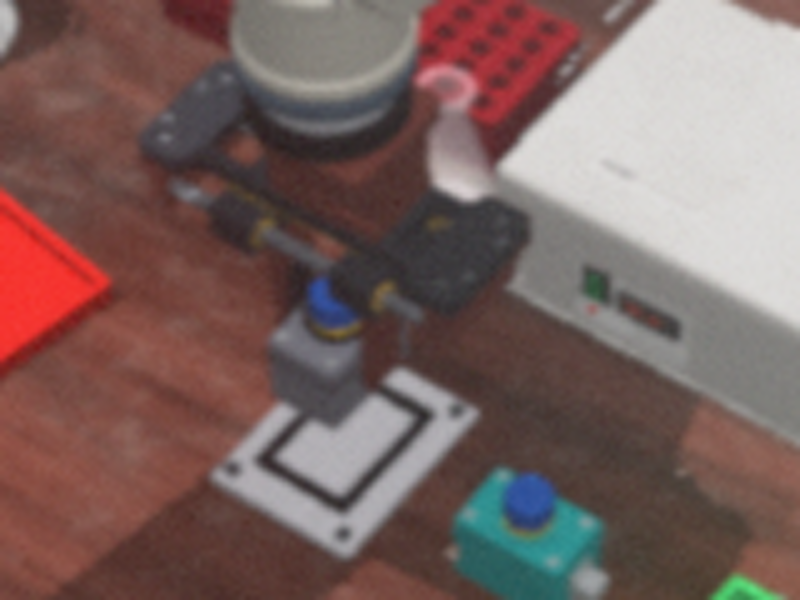

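>>> apply_moves([
  {"gripper": 20, "delta_pos": [0, 1.0, -0.2], "dr": [0, 0, 0]},
  {"gripper": 20, "delta_pos": [0, 2.0, -0.4], "dr": [0, 0, 0]},
  {"gripper": 20, "delta_pos": [0, 3.0, -0.5], "dr": [0, 0, 0]},
  {"gripper": 20, "delta_pos": [0, 3.0, -0.6], "dr": [0, 0, 0]},
  {"gripper": 20, "delta_pos": [0, 3.0, -0.6], "dr": [0, 0, 0]},
])

```text
t: 11.18
ee_pos: [469.7, 137.0, 82.4]
orientation: [0.021, 1.572, -0.021]
ft_force: [0.0, -0.6, -3.7]
width: 39.8
```

>>> apply_moves([
  {"gripper": 20, "delta_pos": [0, 3.0, -0.6], "dr": [0, 0, 0]},
  {"gripper": 20, "delta_pos": [0, 3.0, -0.5], "dr": [0, 0, 0]},
  {"gripper": 20, "delta_pos": [0, 3.0, -0.5], "dr": [0, 0, 0]},
  {"gripper": 20, "delta_pos": [0, 1.8, -0.3], "dr": [0, 0, 0]},
  {"gripper": 20, "delta_pos": [0, 0.7, -0.1], "dr": [0, 0, 0]},
])

```text
t: 11.6
ee_pos: [452.6, 253.9, 82.4]
orientation: [0.018, 1.571, -0.018]
ft_force: [-0.0, 0.5, -3.6]
width: 39.5
```

```bash
python3 go.py 453 251 29.5
```

```text
11.6 [452.6 253.9  82.4] [-0.   0.5 -3.6] 39.5 yaw(tool y) 88.67 x [-0.  0. -1.]
tool delta cm [ 5.29 -0.29  0.05]
```

>>> apply_moves([
  {"gripper": 20, "delta_pos": [0.8, -0.2, 0], "dr": [0, 0, 0]},
  {"gripper": 20, "delta_pos": [1.2, 0, 0], "dr": [0, 0, 0]},
  {"gripper": 20, "delta_pos": [1.2, 0, 0], "dr": [0, 0, 0]},
  {"gripper": 20, "delta_pos": [1.0, 0, 0], "dr": [0, 0, 0]},
  {"gripper": 20, "delta_pos": [0.4, 0, 0], "dr": [0, 0, 0]},
])

```text
t: 12.02
ee_pos: [452.6, 247.3, 34.6]
orientation: [0.02, 1.574, -0.023]
ft_force: [-0.5, 0.3, -3.6]
width: 40.1
```

>>> apply_moves([
  {"gripper": 20, "delta_pos": [0.1, 0, 0], "dr": [0, 0, 0]},
  {"gripper": 20, "delta_pos": [0.1, 0, 0], "dr": [0, 0, 0]},
  {"gripper": 20, "delta_pos": [0.1, 0, 0], "dr": [0, 0, 0]},
  {"gripper": 20, "delta_pos": [0, 0, 0], "dr": [0, 0, 0]},
  {"gripper": 20, "delta_pos": [0, 0, 0], "dr": [0, 0, 0]},
])

```text
t: 12.43
ee_pos: [454.1, 249.1, 34.3]
orientation: [0.021, 1.57, -0.02]
ft_force: [0.8, -0.1, -3.7]
width: 39.9
```

>>> apply_moves([
  {"gripper": 20, "delta_pos": [0.1, 0, 0], "dr": [0, 0, 0]},
  {"gripper": 20, "delta_pos": [0.1, 0, 0], "dr": [0, 0, 0]},
  {"gripper": 20, "delta_pos": [0.1, 0, 0], "dr": [0, 0, 0]},
  {"gripper": 20, "delta_pos": [0.1, 0, 0], "dr": [0, 0, 0]},
  {"gripper": 20, "delta_pos": [0, 0, 0], "dr": [0, 0, 0]},
])

```text
t: 12.85
ee_pos: [453.6, 249.0, 29.8]
orientation: [0.02, 1.571, -0.02]
ft_force: [0.7, 0.6, -2.7]
width: 39.9
```

>>> apply_moves([
  {"gripper": 20, "delta_pos": [0.05, 0, 0], "dr": [0, 0, 0]},
  {"gripper": 20, "delta_pos": [0, 0, 0], "dr": [0, 0, 0]},
  {"gripper": 20, "delta_pos": [0, 0, 0], "dr": [0, 0, 0]},
  {"gripper": 20, "delta_pos": [0, 0, 0], "dr": [0, 0, 0]},
  {"gripper": 20, "delta_pos": [0, 0, 0], "dr": [0, 0, 0]},
])

```text
t: 13.27
ee_pos: [453.7, 249.0, 29.5]
orientation: [0.02, 1.571, -0.02]
ft_force: [0.2, 0.1, -3.0]
width: 39.9
```

>>> apply_moves([
  {"gripper": 20, "delta_pos": [0.05, 0, 0], "dr": [0, 0, 0]},
  {"gripper": 20, "delta_pos": [0, 0, 0], "dr": [0, 0, 0]},
  {"gripper": 20, "delta_pos": [0, 0, 0], "dr": [0, 0, 0]},
  {"gripper": 20, "delta_pos": [0, 0, 0], "dr": [0, 0, 0]},
  {"gripper": 20, "delta_pos": [0, 0, 0], "dr": [0, 0, 0]},
])

```text
t: 13.68
ee_pos: [453.7, 249.1, 29.5]
orientation: [0.02, 1.571, -0.02]
ft_force: [-1.7, -1.3, 5.9]
width: 40.0
```

>>> apply_moves([
  {"gripper": 20, "delta_pos": [0.04, 0, 0], "dr": [0, 0, 0]},
  {"gripper": 20, "delta_pos": [0, 0, 0], "dr": [0, 0, 0]},
  {"gripper": 20, "delta_pos": [0, 0, 0], "dr": [0, 0, 0]},
  {"gripper": 20, "delta_pos": [0, 0, 0], "dr": [0, 0, 0]},
  {"gripper": 20, "delta_pos": [0, 0, 0], "dr": [0, 0, 0]},
])

```text
t: 14.1
ee_pos: [453.7, 249.0, 29.4]
orientation: [0.02, 1.571, -0.02]
ft_force: [-3.8, -1.8, 11.5]
width: 39.4
```

On the floor (contact force risen, height 29.4 as predicted). Releasing slowly.

>>> apply_moves([
  {"gripper": 20, "delta_pos": [-0.06, 0, 0], "dr": [0, 0, 0]},
  {"gripper": 46, "delta_pos": [0, 0, 0], "dr": [0, 0, 0]},
  {"gripper": 50, "delta_pos": [0, 0, 0], "dr": [0, 0, 0]},
  {"gripper": 55, "delta_pos": [0, 0, 0], "dr": [0, 0, 0]},
  {"gripper": 65, "delta_pos": [0, 0, 0], "dr": [0, 0, 0]},
])

```text
t: 14.52
ee_pos: [453.9, 249.1, 29.1]
orientation: [0.02, 1.57, -0.02]
ft_force: [1.1, -0.2, 0.3]
width: 51.8
```

>>> apply_moves([
  {"gripper": 75, "delta_pos": [0, 0, 0], "dr": [0, 0, 0]},
  {"gripper": 80, "delta_pos": [0, 0, 0], "dr": [0, 0, 0]},
  {"gripper": 80, "delta_pos": [-0.5, 0, 0], "dr": [0, 0, 0]},
  {"gripper": 80, "delta_pos": [-1, 0, 0], "dr": [0, 0, 0]},
  {"gripper": 80, "delta_pos": [-1.5, 0, 0], "dr": [0, 0, 0]},
])

```text
t: 14.93
ee_pos: [453.1, 248.7, 59.2]
orientation: [0.019, 1.572, -0.021]
ft_force: [0.3, -0.5, 0.6]
width: 70.1
```

>>> apply_moves([
  {"gripper": 80, "delta_pos": [-2, 0, 0], "dr": [0, 0, 0]},
  {"gripper": 80, "delta_pos": [-3, 0, 0], "dr": [0, 0, 0]},
  {"gripper": 80, "delta_pos": [-3, 0, 0], "dr": [0, 0, 0]},
  {"gripper": 80, "delta_pos": [-3, 0, 0], "dr": [0, 0, 0]},
  {"gripper": 80, "delta_pos": [0, 0, 0], "dr": [0, 0, 0]},
])

```text
t: 15.35
ee_pos: [456.7, 250.6, 175.4]
orientation: [0.024, 1.562, -0.017]
ft_force: [0.5, 0.7, 0.3]
width: 70.4
```

```bash
python3 go.py; python3 - <<'E'
from h import *
d=grab("scene");b=d["img"];cv2.imwrite("pics/p5.png",cv2.resize(b[150:300,140:340],(800,600),interpolation=2)[...,::-1])
P=cloud(d);h=cv2.cvtColor(b,cv2.COLOR_RGB2HSV).astype(int);m=(h[...,0]>100)&(h[...,0]<118)&(h[...,1]>150)&(P[...,2]<90)&(P[...,1]>150)&(P[...,1]<330)&(P[...,0]<560)
print(m.sum(),np.median(P[m],0))
E
```

```text
15.35 [456.7 250.6 175.4] [0.5 0.7 0.3] 70.4 yaw(tool y) 88.52 x [ 0.009  0.005 -1.   ]
51 [448.30930657 245.98949662  67.97153519]
```

View pics/p5.png

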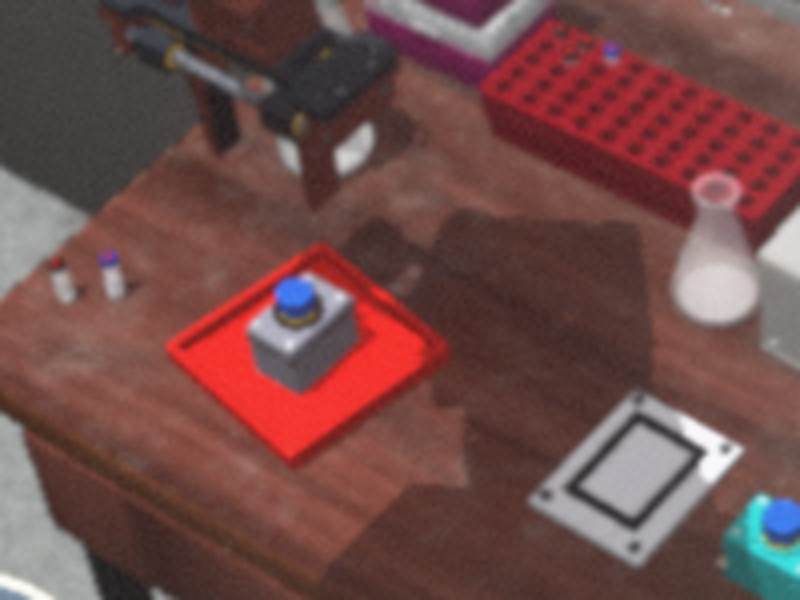

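The latch stands upright at crop (300,335) in the middle of the red tray, with its button up. The vials (62,280)/(110,275) and the flask (715,255) are in place, and the gripper is clear.

```bash
python3 -c "
from workcell import ctrl
print(ctrl.close_job())"
```

```text
the job is handed in; nothing more can be done
None
```

The latch refused, so I stood it in the red tray and handed the job in at about 15.4 s of the 56 s allowed. No verdict was reported.

- **Press test:** I pressed the button slowly, straight down, in its holder. It went down about 4 mm and I held it for about 1 s, with readings of 11.4 to 12.5 N and a peak of 12.5 N. The force never fell off, and the button came all the way up again with its yellow band showing.
- **Placing:** I gripped the latch across its width and set it down gently in the middle of the red tray. The peak contact force was about 11.5 N.
- **Final check:** The last picture shows it upright with the gripper clear of it. The button measured at (448, 246, 68) mm, against a tray centre of about (453, 250) mm. The height matches the 67.5 mm expected with the button up.
- **Other things:** The flask, both vials and the teal look-alike appear where they were. The jar was not in that last picture, but the arm never went near it.

Nothing failed. Single force readings scattered by about 1 N, and the button travel suggested 13 to 14 N where the sensor read about 12.5 N; both are well below 18 N.

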